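# Unlatch a battery pack from its charging dock

## Task

The battery pack is latched in its charging dock. Push it by its handle against the sprung tab until its low toe comes out from under the keeper lip, keep the tab pressed in while you lift the pack out level, and set it down gently, upright and flat in the empty tray. The lip, tab and bumpers are delicate: never load them with more than 20 N, and leave the other things where they lie.

Things in the scene. Friction and masses are not known exactly. Their poses are not given: they have to be found in the camera images.
- pack: Grey battery pack, 110 (x) x 62 (y) x 32 mm, about 0.5 kg, x axis along the dock's +x. Origin at the centre of its underside, z up. Its -x end has a low toe (18 mm long, 22 mm high), held down under the dock's keeper lip; its flat +x end touches the sprung tab.
- pack_handle (a point): Middle of the top of the pack's upright black handle rib, 66 mm above the pack's underside, over its centre. The rib is 46 mm long along the pack's x and 12 mm thick along y, and stands 34 mm above the pack's top: grip it across the 12 mm.
- dock: Grey charging dock fixed on the table, 158 x 92 mm, all of it below 39 mm: an open well, floor at 8 mm, walls 36 mm high, 3 mm play on each side of the pack. Origin at the centre of its underside; +x is the direction in which the pack must be pushed, towards the tab. A seated pack rests against the -x wall; raised 2 mm it no longer rubs on the floor.
- dock_toe_end (a point): Inner face of the dock's -x wall, 34 mm above the table. From here a steel keeper lip, 4 mm thick, 4 mm above the toe, overhangs the pack's toe by 2.5 to 14 mm. The lip belongs to an adjustable frame (it sticks out up to 14 mm past the dock's ends) whose setting differs each time and is not measured.
- latch: The latch parts (lip, bumpers, tab), origin fixed at the inner face of the dock's +x wall, 24 mm above the table. Two soft rubber bumpers (8 N/mm together) flank the tab, on the same frame as the lip: the pack meets them 0.8 mm after its toe has cleared the lip, wherever the frame is set. 10 to 13 N on tab and bumpers together (floor rubbing not counted) means the toe is clear; so held, it slides up.
- tab (a joint): Travel of the black sprung tab, 20 mm wide, in the middle of the dock's +x end, in m: 0 when out (against the seated pack), growing as it is pressed inward. It pushes back with 2 N at 0 and 0.35 N more per mm. It faces the pack from 13 to 35 mm above the table.
- tray: Empty open dark steel tray fixed on the table, 165 (x) x 115 (y) mm outside, 24 mm high, walls and floor 4 mm thick. Origin at the centre of its underside.
- nut: Loose grey steel nut, 33 x 29 x 14 mm, a bystander. Origin under its centre.
- bolt: Loose bolt lying down, 30 x 80 x 26 mm (long along y), a bystander. Origin under its centre.
- marker: Loose paint marker lying down, 18 x 138 x 18 mm (long along y), a bystander. Origin under its centre.
Not all that is in view belongs to the job. Several things look just like the dock: the one meant starts farthest to the robot's left. Of the things shaped like the pack, the grey one is meant.

How it is judged:
By the outcome, as a careful person would: the job done as asked, in the order asked, and still so for the second after the job is handed in, with the robot touching nothing.
It also fails if it takes over 58 s, if anything falls off the work surface, if the arm or the gripper's body presses on something with over 40 N, if the wrist force passes 120 N, or if a joint passes its speed limit or range.

## Robot

A 6-joint arm with a two-finger parallel gripper is mounted at the origin on a cart in front of the work surface, level with it; the furniture and walls round the work are solid. World frame = base frame: x ahead of the robot, y to its left, z up, the work surface at z = 0. Lengths are in m, angles in rad, forces in N, time in s.
With the tool pointing down it reaches from about 0.225 to 0.875 m from the base axis. Payload 3.4 kg.
Tool frame: the origin (TCP) lies midway between the tips of the shut fingers; the grasp point (between the pads) lies 19 mm behind it (manip.pinch_z is the z of the grasp point in the tool frame, in m); z points along the fingers, x is the direction in which the jaws open and shut, and the axes are right-handed (so a half turn about z gives the same grasp; the last joint's range is limited). The gripper opens to 85 mm and grips with 20 to 120 N. Pads are 22 mm wide; open, the fingers measure 114 mm over their backs; the gripper's body (76 mm by 85 mm) begins 54 mm behind the grasp point. The pads swing forward as they close: fully open they stand 13 mm farther back than shut.
Start: joints at [-0.121, 0.276, 1.505, -0, 1.361, -0.121], TCP at [0.575, -0, 0.231] pointing down, gripper open.
Joint ranges: [-2.89, 2.89], [-0.75, 2.08], [0.22, 2.7], [-1.18, 4.32], [0.11, 2.71], [-2.7, 2.7]. Speed limits (rad/s): [2.57, 2.57, 3.14, 3.14, 3.14, 3.14].

## Interface

Orientations are given as a unit quaternion [w, x, y, z].
In Python, from rig import manip gives the robot as it stands. The module is installed in compiled form; this text tells all that it offers.
- The arm moves only by the tool drive_tool, never from a script. Its argument "steps" is a list of rows, each a list of 5 numbers: the shift along the tool's x, y, z in mm, then the turn about the tool's z in rad, then the gripper command: -1 is shut, 1 is fully open, values between are in proportion. A call has 1 to 5 rows; each row is the pose to reach, as a shift and turn from the pose measured when the call began, along the tool's axes at that moment; what a row does not reach only later rows make up. A row lasts 1/10 s, in which the tool goes at most 50 mm and 8.59 degrees, less where a joint would pass 70% of its speed; a pose out of reach is approached as far as the arm can. A call with a gripper value outside its range is refused whole. The fingers move at their own pace and stop on an object; "squeeze" is the grip in N (left out, the last holds). Time passes only in rows, so rows that repeat a pose let the fingers close. It gives the time, the measured TCP pose, the force and the opening at its end, in the units of the state.
- manip.get_state(): the state, without advancing time (a new reading comes with each control period).
- manip.get_image(name): name is "scene" or "side" or "wrist"; returns the picture (480x640x3 uint8, blue, green, red); there is no depth.
- manip.get_calibration(name): a dict with "camera_matrix" (3x3 intrinsics, pixels), "rvec" (rotation vector, rad) and "tvec" (3), from world to camera coordinates, as OpenCV has them. Camera axes: x right, y down, z forward; pixel columns grow to the right and rows downward; lengths in m; the calibration is good to about 2 mm. A picture is of the moment at which its call begins: read the wrist's pose just before it. get_calibration takes no time and is no camera call; for the wrist camera it gives the pose at the moment of the call.
- manip.sign_off(): hands the job in, once; it reports no verdict.
Trained networks look in the newest picture that a camera, given by its name, has taken for a name from the list of things; names that differ only in an ending like _2 or _b are one class to them, and where a whole thing is asked for, a point or a joint stands for the part that bears it (a point fixed in the world has none). Each returns a list of dicts, best first, with "conf" (0 to 1); they miss things now and then, are a little off and sometimes report something else, mostly with a low value. They report only what shows in the picture. A call takes as long as a camera call. They do not tell look-alikes from the thing itself.
- manip.masks_of(camera, name): "pixels" (480x640 bool, what is visible of it) and "location" ([column, row] in pixels, amid what is visible of it).
The state is a dict: "clock": time; "qpos": joint angles; "qd": joint speeds; "effort": joint torques, N m; "position": TCP position; "ee_rot": TCP orientation; "contact_force": force on the tool from outside, world axes, zero at the start; "moment": the same for the moment, N m; "width": finger opening in m.
Only numpy, scipy, OpenCV 4.12 (cv2) and the standard library are available. Lean on these libraries where they do the work, as an engineer would, in place of code of your own. Each camera call takes 0.05 s, during which the arm holds its last target.

## Working session

There is one attempt and no reset: what is moved stays moved. The work goes in short steps, Python scripts to look and compute and a tool call to move; the robot and the scene stay as the last step left them, time stands still between calls to the robot, and variables do not carry over. Pictures are saved under pics/ and viewed, and the job is handed in when it is done.

Besides the shell and the picture viewer there is one more tool, called after "Call:" as name([rows], argument=value, ...), one row to a line, values as JSON. drive_tool: Moves the arm, as the interface text tells. Its arguments: {"type":"object","properties":{"steps":{"type":"array","items":{"type":"array","items":{"type":"number"}}},"squeeze":{"type":"number"}},"required":["steps"]}

```bash
mkdir -p pics; ls; python3 - <<'E'
from rig import manip
import cv2
print(manip.get_state(), manip.pinch_z)
for n in ["scene","side","wrist"]:
    c=manip.get_calibration(n); print(n,c)
    cv2.imwrite(f"pics/{n}0.png",manip.get_image(n))
E
```

```text
pics
{'clock': 0.0, 'qpos': array([-1.20983427e-01,  2.76568943e-01,  1.50615416e+00, -4.44436815e-06,
        1.36068164e+00, -1.20989954e-01]), 'qd': array([ 0.00099797,  0.00046868,  0.00079165, -0.00026342, -0.00074076,
       -0.00075105]), 'effort': array([ 6.20495921e-04, -4.16768074e+01, -2.45808578e+01, -1.52056768e-04,
        1.11346930e-02,  1.69860516e-05]), 'position': array([5.74464627e-01, 6.76334771e-05, 2.30446184e-01]), 'ee_rot': array([-1.07194919e-04,  9.99999590e-01,  3.72862178e-06, -8.99682238e-04]), 'contact_force': array([ 0.50703572, -0.1598552 ,  0.70294138]), 'moment': array([-0.00047744, -0.00789662,  0.03655717]), 'width': 0.08550657454188264} -0.0187
scene {'camera_matrix': array([[516.36666738,   0.        , 317.47209503],
       [  0.        , 516.36666738, 229.6838975 ],
       [  0.        ,   0.        ,   1.        ]]), 'rvec': array([ 2.09916277, -1.15409239,  0.47952925]), 'tvec': array([-0.39196671,  0.32771693,  0.89040118])}
side {'camera_matrix': array([[606.1091773 ,   0.        , 313.27372289],
       [  0.        , 606.1091773 , 237.73285268],
       [  0.        ,   0.        ,   1.        ]]), 'rvec': array([ 2.24355295, -0.39075613,  0.1903192 ]), 'tvec': array([-0.55408989,  0.12787798,  1.44447449])}
wrist {'camera_matrix': array([[345.41804644,   0.        , 317.4501398 ],
       [  0.        , 345.41804644, 246.55563621],
       [  0.        ,   0.        ,   1.        ]]), 'rvec': array([-2.85717353e+00,  9.95561411e-05,  3.77295273e-03]), 'tvec': array([-0.57425159, -0.03601725,  0.37997125])}
```

View pics/scene0.png

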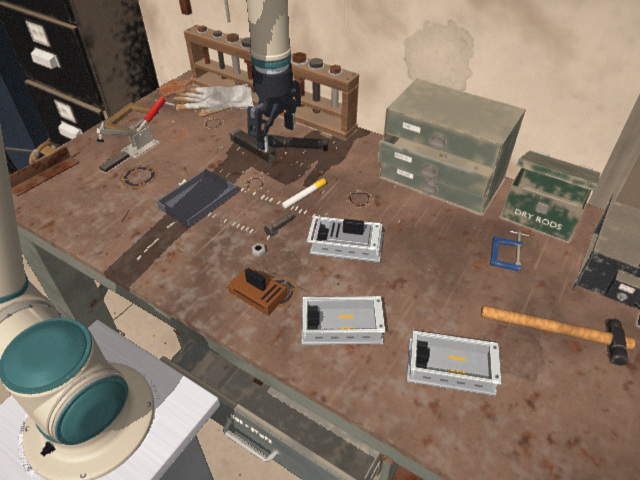

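View pics/side0.png

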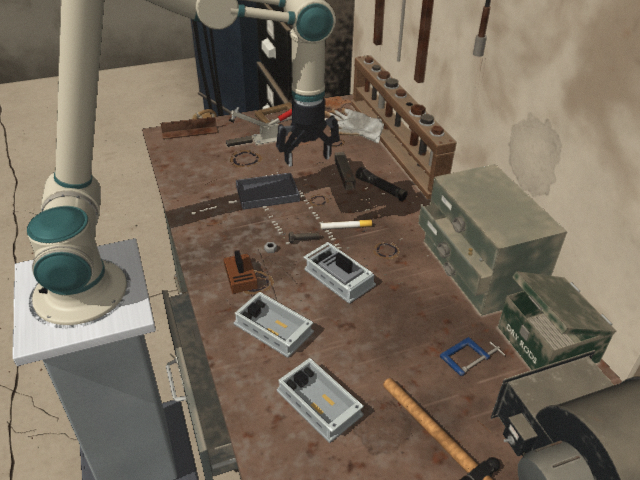

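View pics/wrist0.png

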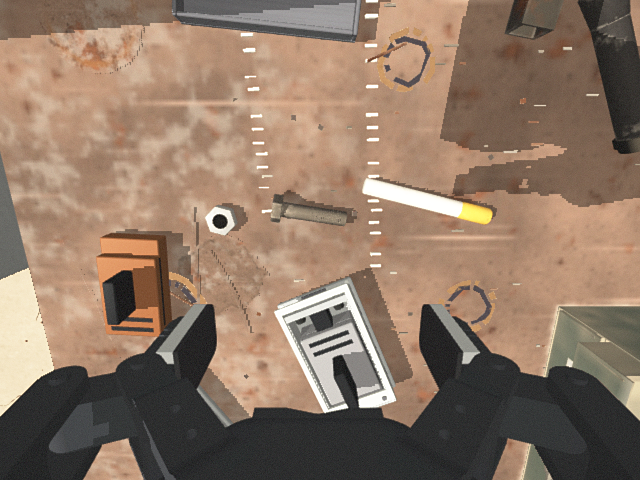

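The dock holding the grey pack is the leftmost of the three: wrist (335,345), scene (345,238). Its black tab end faces up-left in the wrist view. The tray is at scene (198,196). Next I'll measure them with the networks.

```bash
cat > h.py <<'E'
from rig import manip
import cv2, numpy as np
def cal(n):
    c=manip.get_calibration(n); return c["camera_matrix"],c["rvec"],c["tvec"]
def ray(c,px):
    K,r,t=c; R=cv2.Rodrigues(np.array(r))[0]; C=-R.T@t
    d=R.T@np.linalg.inv(K)@np.array([px[0],px[1],1.]); return C,d
def onz(c,px,z):
    C,d=ray(c,px); return C+d*(z-C[2])/d[2]
def proj(c,P):
    K,r,t=c; return cv2.projectPoints(np.array(P,float).reshape(-1,3),np.array(r),np.array(t),K,None)[0].reshape(-1,2)
def tri(cs,pxs):
    A=np.zeros((3,3));b=np.zeros(3)
    for c,p in zip(cs,pxs):
        C,d=ray(c,p); d/=np.linalg.norm(d); M=np.eye(3)-np.outer(d,d); A+=M;b+=M@C
    return np.linalg.solve(A,b)
E
python3 - <<'E'
from h import *
for n in ["scene","side","wrist"]:
    im=manip.get_image(n); c=cal(n); 
    for k in ["dock","pack","pack_handle","tab","latch","tray","nut","bolt","marker"]:
        for m in manip.masks_of(n,k)[:4]:
            p=m["pixels"]; 
            print(n,k,round(m["conf"],2),np.round(m["location"]),p.sum(),np.round(onz(c,m["location"],0.03),3))
            if m["conf"]>.4:
                cs,_=cv2.findContours(p.astype(np.uint8),cv2.RETR_EXTERNAL,cv2.CHAIN_APPROX_NONE)
                cv2.drawContours(im,cs,-1,{"dock":(0,255,0),"pack":(0,0,255),"pack_handle":(255,0,255),"tab":(255,255,0),"latch":(255,0,0)}.get(k,(0,255,255)),1)
    cv2.imwrite(f"pics/m_{n}.png",im)
print(manip.get_state()["clock"])
E
```

```text
scene dock 0.85 [454. 364.] 4714 [ 0.417 -0.491  0.03 ]
scene dock 0.81 [339. 244.] 1735 [ 0.565 -0.161  0.03 ]
scene dock 0.72 [342. 324.] 3953 [ 0.385 -0.277  0.03 ]
scene pack 0.63 [353. 232.] 982 [ 0.616 -0.167  0.03 ]
scene pack 0.59 [258. 292.] 1658 [ 0.36  -0.091  0.03 ]
scene pack 0.17 [261. 247.] 145 [ 0.467 -0.02   0.03 ]
scene pack_handle 0.92 [258. 287.] 1668 [ 0.372 -0.084  0.03 ]
scene pack_handle 0.58 [350. 233.] 993 [ 0.608 -0.164  0.03 ]
scene tab 0.65 [421. 353.] 176 [ 0.407 -0.43   0.03 ]
scene tab 0.52 [314. 318.] 138 [ 0.368 -0.223  0.03 ]
scene tab 0.41 [324. 230.] 102 [ 0.584 -0.109  0.03 ]
scene latch 0.89 [327. 236.] 728 [ 0.573 -0.124  0.03 ]
scene latch 0.68 [319. 316.] 1161 [ 0.376 -0.229  0.03 ]
scene latch 0.6 [439. 370.] 1555 [ 0.393 -0.473  0.03 ]
scene tray 0.67 [197. 199.] 2500 [0.512 0.211 0.03 ]
scene nut 0.65 [260. 248.] 145 [ 0.461 -0.019  0.03 ]
scene bolt 0.47 [276. 224.] 235 [ 0.546 -0.004  0.03 ]
scene marker 0.77 [302. 193.] 362 [0.667 0.005 0.03 ]
scene marker 0.69 [339. 243.] 1828 [ 0.568 -0.159  0.03 ]
scene marker 0.6 [347. 232.] 1011 [ 
[... 977 characters left out ...]
 323.] 5469 [ 0.585 -0.117  0.03 ]
wrist dock 0.88 [218. 410.] 344 [ 0.455 -0.235  0.03 ]
wrist pack 0.98 [340. 359.] 4755 [ 0.602 -0.163  0.03 ]
wrist pack 0.66 [133. 287.] 6910 [ 0.377 -0.074  0.03 ]
wrist pack_handle 0.95 [341. 361.] 4835 [ 0.602 -0.166  0.03 ]
wrist tab 0.79 [320. 322.] 375 [ 0.578 -0.116  0.03 ]
wrist latch 0.73 [327. 324.] 2612 [ 0.586 -0.119  0.03 ]
wrist latch 0.23 [327. 321.] 5545 [ 0.586 -0.114  0.03 ]
wrist tray 0.55 [276.  17.] 6222 [0.539 0.179 0.03 ]
wrist nut 0.7 [224. 219.] 703 [0.48 0.   0.03]
wrist bolt 0.95 [304. 213.] 1294 [0.561 0.006 0.03 ]
wrist bolt 0.22 [322. 323.] 399 [ 0.58  -0.117  0.03 ]
wrist marker 0.68 [427. 199.] 2102 [0.684 0.021 0.03 ]
1.65
```

Call:
drive_tool([
  [10,40,0,0,1],
  [20,80,0,0,1],
  [20,110,0,0,1],
  [20,110,0,0,1],
  [20,110,0,0,1],
])

```text
clock: 2.15
position: [0.5949, -0.1104, 0.2311]
ee_rot: [-0.0, 1.0, -0.001, -0.0]
contact_force: [0.6, 0.2, -0.2]
width: 0.0854
```

```bash
python3 - <<'E'
from h import *
n="wrist"
c=cal(n); im=manip.get_image(n)
s=manip.get_state();print(s["clock"],s["position"],s["qd"].max())
np.savez("w1.npz",K=c[0],r=c[1],t=c[2],im=im); 
cv2.imwrite("pics/w1.png",im)
cv2.imwrite("pics/w1z.png",cv2.resize(im[60:360,160:560],None,fx=2,fy=2,interpolation=cv2.INTER_CUBIC))
E
```

```text
2.2 [ 0.59483195 -0.10964122  0.23119801] 0.019373092450885934
```

View pics/w1z.png

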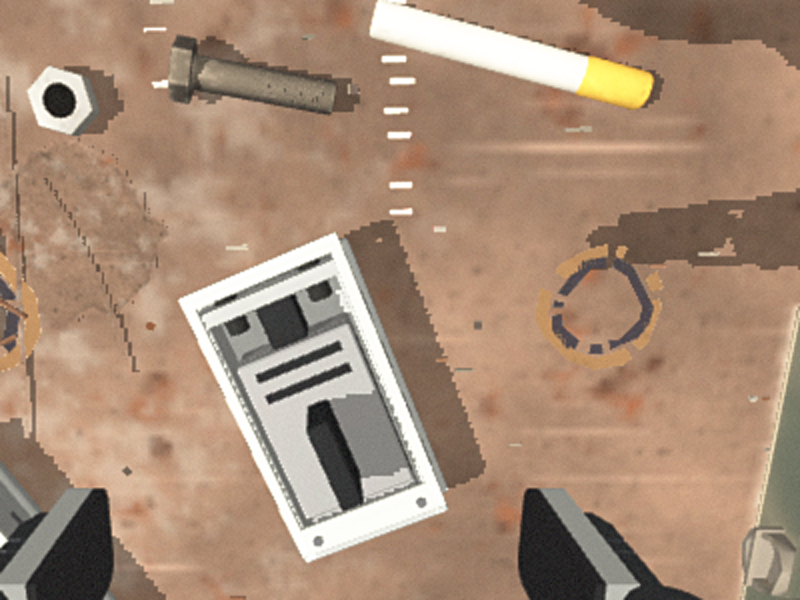

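```bash
cat > m1.py <<'E'
from h import *
d=np.load("w1.npz"); c=(d["K"],d["r"],d["t"])
z=lambda p:(p[0]/2+160,p[1]/2+60)
co=[onz(c,z(p),0.036) for p in [(182,299),(337,235),(446,508),(306,560)]]
for p in co: print(np.round(p,4))
TL,TR,BR,BL=co
print([round(np.linalg.norm(a-b)*1000,1) for a,b in [(TL,TR),(TR,BR),(BR,BL),(BL,TL)]])
ctr=sum(co)/4; ux=(TL+TR-BL-BR)/2; ux/=np.linalg.norm(ux); yaw=np.arctan2(ux[1],ux[0])
uy=np.array([-ux[1],ux[0],0])
print("ctr",ctr,"yaw",yaw,np.degrees(yaw), np.degrees(np.arctan2(*(TL-TR)[1::-1])-np.pi/2),np.degrees(np.arctan2(*(BL-BR)[1::-1])))
for p in [(308,405),(330,402),(340,508),(362,503),(334,452)]:
    q=onz(c,z(p),0.074)-ctr; print(p,"handle dock frame",np.round([q@ux*1e3,q@uy*1e3],1))
for p in [(240,372),(345,322),(355,340)]: 
    q=onz(c,z(p),0.040)-ctr; print("packtop",p,np.round([q@ux*1e3,q@uy*1e3],1))
for n,zz in [((430,30),0)]: pass
E
python3 m1.py
```

```text
[ 0.5293 -0.0991  0.036 ]
[ 0.6057 -0.0681  0.036 ]
[ 0.6656 -0.2133  0.036 ]
[ 0.5898 -0.245   0.036 ]
[np.float64(82.4), np.float64(157.1), np.float64(82.2), np.float64(158.0)]
ctr [ 0.59757588 -0.15636291  0.036     ] yaw 1.962645517587444 112.45130483802953 -247.92117912110274 -157.32516504915102
(308, 405) handle dock frame [16.  -0.3]
(330, 402) handle dock frame [ 13.5 -10.2]
(340, 508) handle dock frame [-38.    5.6]
(362, 503) handle dock frame [-39.6  -5.1]
(334, 452) handle dock frame [-10.1  -2.6]
packtop (240, 372) [34.7 29.3]
packtop (345, 322) [ 38.2 -29. ]
packtop (355, 340) [ 27.9 -30.2]
```

```bash
python3 - <<'E'
import cv2
im=cv2.imread("pics/w1.png")
cv2.imwrite("pics/w1zz.png",cv2.resize(im[170:345,240:390],None,fx=4,fy=3.4,interpolation=cv2.INTER_CUBIC))
s=cv2.imread("pics/scene0.png"); cv2.imwrite("pics/s0z.png",cv2.resize(s[205:270,295:395],None,fx=8,fy=8,interpolation=cv2.INTER_CUBIC))
s=cv2.imread("pics/scene0.png"); cv2.imwrite("pics/t0z.png",cv2.resize(s[150:250,140:260],None,fx=6,fy=6,interpolation=cv2.INTER_CUBIC))
E
```

```text
(no output)
```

View pics/w1zz.png

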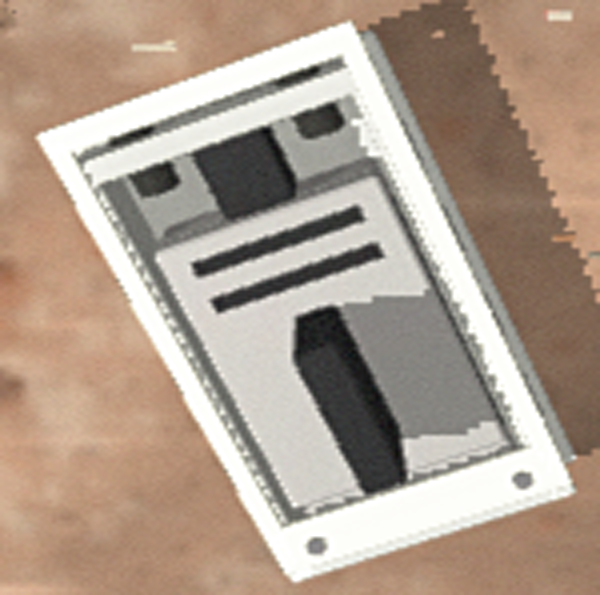

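View pics/s0z.png

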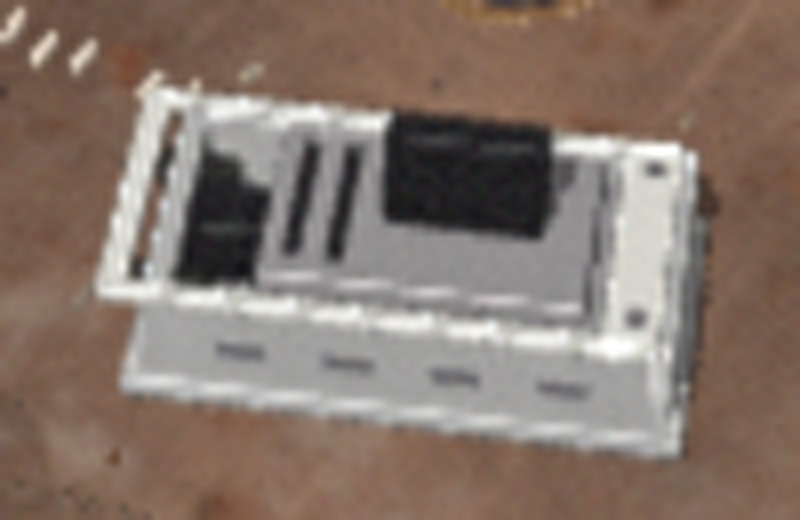

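View pics/t0z.png

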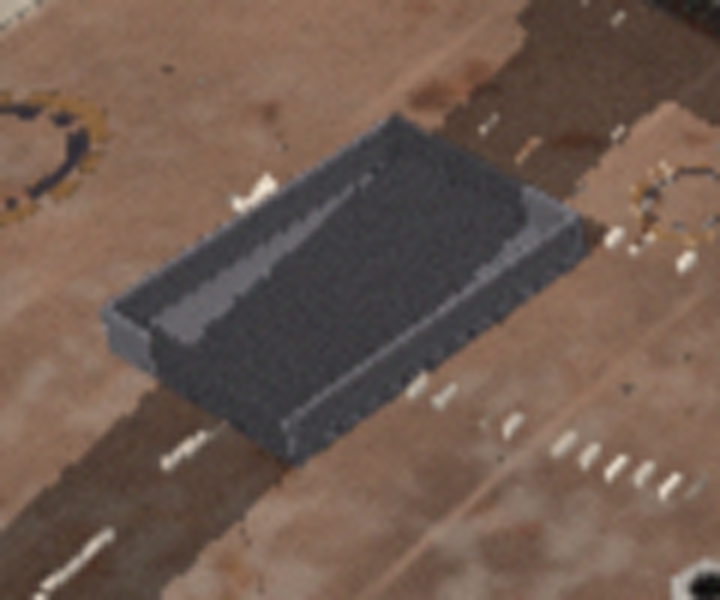

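Call:
drive_tool([
  [-1,12,25,-0.13,1],
  [-2,24,50,-0.26,1],
  [-3,33,71,-0.39,1],
  [-3,33,71,-0.39,1],
  [-3,33,71,-0.39,1],
])

```text
clock: 2.7
position: [0.5919, -0.1414, 0.1605]
ee_rot: [-0.001, 0.981, 0.193, -0.0]
contact_force: [-0.3, -0.5, 0.6]
width: 0.0855
```

```bash
python3 - <<'E'
from h import *
n="wrist"
c=cal(n); im=manip.get_image(n)
s=manip.get_state();print(s["clock"],s["position"],s["ee_rot"],s["qd"].max(), s["contact_force"])
np.savez("w2.npz",K=c[0],r=c[1],t=c[2],im=im); 
cv2.imwrite("pics/w2.png",im)
cv2.imwrite("pics/w2z.png",cv2.resize(im[110:360,230:430],None,fx=3,fy=2.4,interpolation=cv2.INTER_CUBIC))
E
```

```text
2.75 [ 0.59255292 -0.14157462  0.16131735] [-3.26495773e-04  9.81215124e-01  1.92914902e-01  7.83987530e-04] 0.00020400753972259612 [ 0.33780227 -0.6369044   0.13464122]
```

View pics/w2.png

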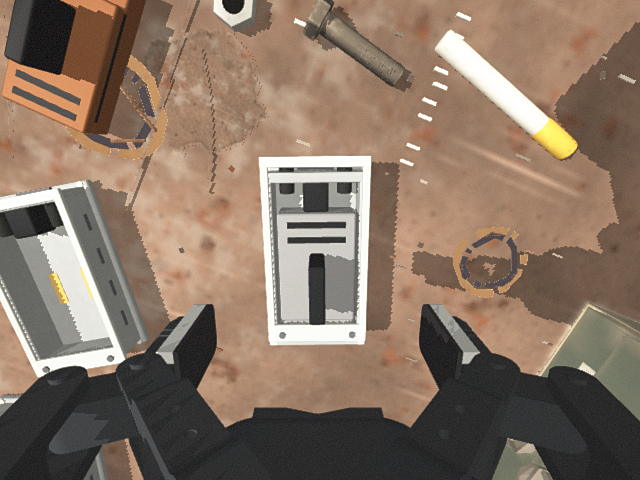

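```bash
python3 - <<'E'
import cv2
im=cv2.imread("pics/w2.png")
cv2.imwrite("pics/w2zz.png",cv2.resize(im[150:350,250:385],None,fx=4,fy=3,interpolation=cv2.INTER_CUBIC))
E
python3 - <<'E'
import sys; sys.path.insert(0,'.')
from h import *
d=np.load("w2.npz"); c=(d["K"],d["r"],d["t"])
yaw=np.radians(112.4);U=np.array([np.cos(yaw),np.sin(yaw),0]);V=np.array([-U[1],U[0],0])
for nm,p,z in [("FTL",(260,157),.038),("FTR",(370,157),.038),("FBR",(365,344),.038),("FBL",(271,346),.038)]:
    print(nm,np.round(onz(c,p,z),4))
E
```

```text
FTL [ 0.5287 -0.0984  0.038 ]
FTR [ 0.6044 -0.0675  0.038 ]
FBR [ 0.6662 -0.2128  0.038 ]
FBL [ 0.591  -0.2456  0.038 ]
```

View pics/w2zz.png

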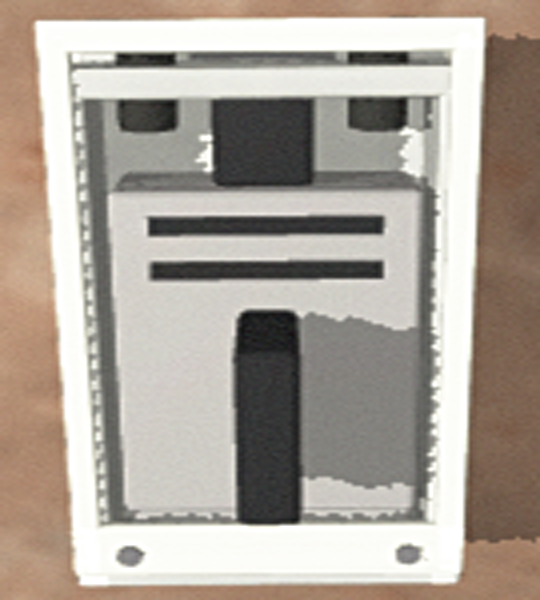

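```bash
python3 - <<'E'
from h import *
d=np.load("w2.npz"); c=(d["K"],d["r"],d["t"])
f=lambda p:(p[0]/4+250-.4,p[1]/3+150-.4)
P=[onz(c,f(p),.074) for p in [(234,352),(299,350),(299,522),(238,523)]]
for p in P: print(np.round(p,4))
print([round(1e3*np.linalg.norm(P[i]-P[(i+1)%4]),1) for i in range(4)])
ctr=sum(P)/4; ux=(P[0]+P[1]-P[2]-P[3]); print("handle",np.round(ctr,4),"yaw",np.degrees(np.arctan2(ux[1],ux[0])))
Q=[onz(c,f(p),.040) for p in [(112,190),(430,188),(418,508),(127,510)]]
for p in Q: print(np.round(p,4))
print([round(1e3*np.linalg.norm(Q[i]-Q[(i+1)%4]),1) for i in range(4)])
e=(Q[0]+Q[1])/2; u=Q[0]+Q[1]-Q[2]-Q[3]; u/=np.linalg.norm(u); print("pack yaw",np.degrees(np.arctan2(u[1],u[0])),np.degrees(np.arctan2((Q[0]-Q[1])[1],(Q[0]-Q[1])[0]))-90,"ctr from edge",e-.055*u)
# inner opening of frame & dock lower
s=manip.get_state(); import scipy.spatial.transform as T
q=s["ee_rot"]; R=T.Rotation.from_quat([q[1],q[2],q[3],q[0]]).as_matrix(); print("tool",np.round(R,4), "toolx yaw",np.degrees(np.arctan2(R[1,0],R[0,0])))
# scene check
cs=cal("scene"); print("proj handle in scene", proj(cs,[ctr,*P]))
E
```

```text
[ 0.5901 -0.1532  0.074 ]
[ 0.6005 -0.1484  0.074 ]
[ 0.6176 -0.1899  0.074 ]
[ 0.6073 -0.1944  0.074 ]
[np.float64(11.4), np.float64(44.9), np.float64(11.3), np.float64(44.7)]
handle [ 0.6039 -0.1714  0.074 ] yaw 112.6040247493534
[ 0.5555 -0.1326  0.04  ]
[ 0.6122 -0.1089  0.04  ]
[ 0.647  -0.1933  0.04  ]
[ 0.5902 -0.2171  0.04  ]
[np.float64(61.4), np.float64(91.3), np.float64(61.5), np.float64(91.4)]
pack yaw 112.3803333418294 -247.3195003297636 ctr from edge [ 0.60477685 -0.17161656  0.04      ]
tool [[ 9.256e-01  3.786e-01  1.400e-03]
 [ 3.786e-01 -9.256e-01  9.000e-04]
 [ 1.700e-03 -3.000e-04 -1.000e+00]] toolx yaw 22.2458792808609
proj handle in scene [[352.46390212 221.42697411]
 [342.10512504 222.0357772 ]
 [342.6368845  218.51212883]
 [362.84667724 220.84882075]
 [362.36528553 224.34775955]]
```

```bash
python3 - <<'E'
from h import *
d=np.load("w2.npz"); c=(d["K"],d["r"],d["t"])
f=lambda p:(p[0]/4+250-.4,p[1]/3+150-.4)
h=np.array([.6043,-.1715,0]); yw=np.radians(112.45);U=np.array([np.cos(yw),np.sin(yw),0]);V=np.array([-U[1],U[0],0])
def loc(nm,p,z):
    q=onz(c,f(p),z)-h; print(nm,np.round([q@U*1e3,q@V*1e3],1))
loc("lip edge",(170,524),.038); loc("lip outer",(270,575),.038); loc("top frame outer",(260,20),.038); loc("top frame inner",(260,52),.038)
loc("bar near",(260,97),.038);loc("bar far",(260,66),.038)
loc("bumper face top",(148,130),.03); loc("tab top",(264,100),.035)
cs=cal("scene"); g=lambda p:(p[0]/6+140-.4,p[1]/6+150-.4)
T=[onz(cs,g(p),.024) for p in [(103,315),(395,115),(583,225),(287,440)]]
for p in T: print(np.round(p,4))
print([round(1e3*np.linalg.norm(T[i]-T[(i+1)%4]),1) for i in range(4)], sum(T)/4)
u=T[1]+T[2]-T[0]-T[3]; print(np.degrees(np.arctan2(u[1],u[0])))
E
```

```text
lip edge [-42.3  21.6]
lip outer [-58.9   0.3]
top frame outer [96.8  1.4]
top frame inner [89.   1.4]
bar near [77.9  1.5]
bar far [85.6  1.5]
bumper face top [68.7 23.7]
tab top [76.9  0.8]
[0.4563 0.2918 0.024 ]
[0.6206 0.2798 0.024 ]
[0.6054 0.1623 0.024 ]
[0.4411 0.1772 0.024 ]
[np.float64(164.7), np.float64(118.5), np.float64(164.9), np.float64(115.7)] [0.53083225 0.22779119 0.024     ]
-4.664090471957731
```

Call:
drive_tool([
  [-0.5,20,10,-0.004,1],
  [-0.5,32,35,-0.004,1],
  [-0.5,32,70,-0.004,1],
  [-0.5,32,100,-0.004,1],
  [-0.5,32,113,-0.004,1],
])

```text
clock: 3.25
position: [0.6037, -0.1715, 0.046]
ee_rot: [-0.001, 0.981, 0.194, -0.0]
contact_force: [0.0, 0.3, 0.4]
width: 0.0853
```

```bash
python3 - <<'E'
from h import *
im=manip.get_image("wrist"); c=cal("wrist")
s=manip.get_state();print(s["clock"],s["position"],s["ee_rot"],s["qpos"],s["contact_force"])
cv2.imwrite("pics/w3.png",im)
cv2.imwrite("pics/side3.png",cv2.resize(manip.get_image("side")[180:340,240:440],None,fx=4,fy=3.75,interpolation=cv2.INTER_CUBIC))
E
```

```text
3.3 [ 0.60306051 -0.17113709  0.04494401] [-0.00159881  0.98088929  0.19455603 -0.00126237] [-3.88193273e-01  5.02682653e-01  1.64144533e+00  1.51462574e-03
  1.00133454e+00 -7.80622833e-01] [-0.43631907  0.18062823 -0.67207289]
```

View pics/w3.png

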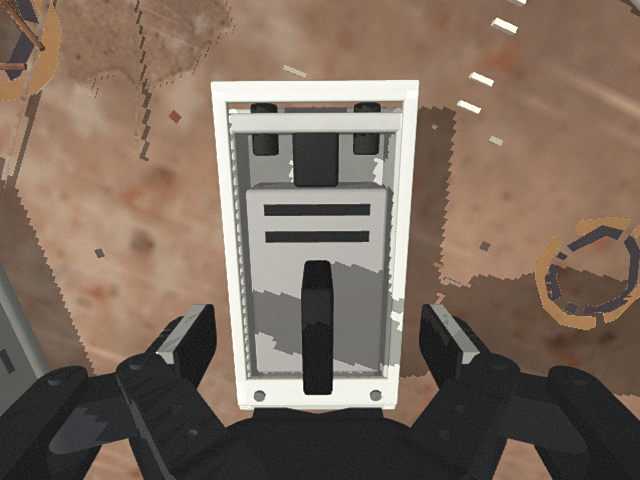

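View pics/side3.png

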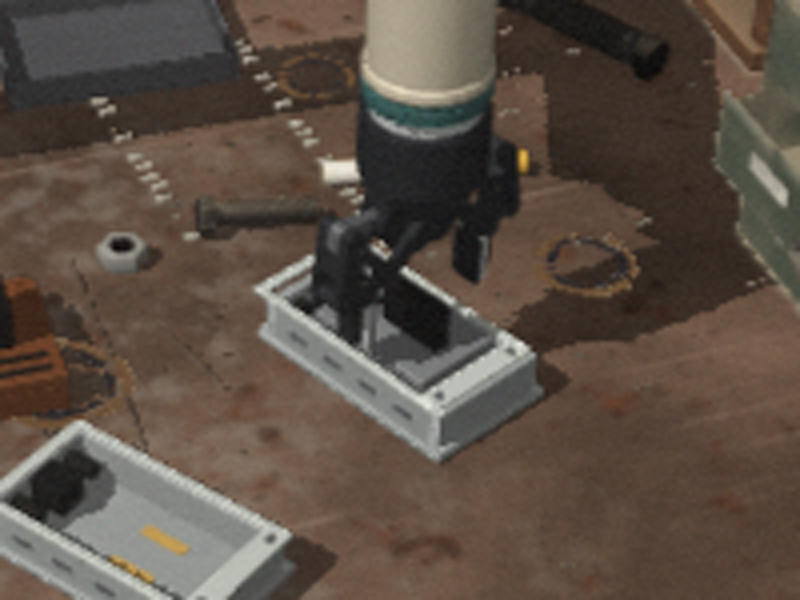

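The fingers straddle the handle, which is centred at column 317. The tips clear the rim. I'll close on it now.

Call:
drive_tool([
  [0,0,-2,0,-0.3],
  [0,0,-2,0,-0.7],
  [0,0,-2,0,-0.8],
  [0,0,-2,0,-0.9],
  [0,0,-2,0,-1],
], squeeze=70)

```text
clock: 3.85
position: [0.604, -0.1715, 0.0494]
ee_rot: [-0.001, 0.981, 0.195, -0.0]
contact_force: [-4.8, -1.9, 5.2]
width: 0.0122
```

Call:
drive_tool([
  [0,0,0,0,-1],
  [0,0,0,0,-1],
  [0,0,0,0,-1],
  [0,0,0,0,-1],
  [0,0,0,0,-1],
])

```text
clock: 4.35
position: [0.6039, -0.1715, 0.0496]
ee_rot: [-0.001, 0.981, 0.195, -0.0]
contact_force: [-1.0, 0.8, 1.5]
width: 0.0109
```

```bash
cat > st.py <<'E'
from h import *
s=manip.get_state(); yw=np.radians(112.45);U=np.array([np.cos(yw),np.sin(yw),0]);V=np.array([-U[1],U[0],0])
h=np.array([.6043,-.1715,0]);p=s["position"]-h;f=s["contact_force"]
print("t",s["clock"],"along/lat/z mm",np.round([p@U*1e3,p@V*1e3,p[2]*1e3],2),"F along/lat/z",np.round([f@U,f@V,f[2]],2),"w",round(s["width"]*1e3,1),"M",np.round(s["moment"],2), np.round(s["ee_rot"],4))
E
python3 st.py
```

```text
t 4.35 along/lat/z mm [ 0.18  0.37 49.58] F along/lat/z [1.07 0.6  1.46] w 10.9 M [0.04 0.12 0.1 ] [-7.000e-04  9.808e-01  1.948e-01 -2.000e-04]
```

Call:
drive_tool([
  [0,0,-1,0,-1],
  [0,0,-2,0,-1],
  [0,0,-2,0,-1],
  [0,0,-2,0,-1],
])

```text
clock: 4.75
position: [0.6036, -0.1715, 0.051]
ee_rot: [-0.001, 0.981, 0.195, -0.001]
contact_force: [0.7, -0.3, -4.9]
width: 0.0107
```

```bash
python3 st.py
```

```text
t 4.75 along/lat/z mm [ 0.27  0.68 50.97] F along/lat/z [-0.57 -0.55 -4.88] w 10.7 M [-0.19 -0.08  0.03] [-9.000e-04  9.808e-01  1.948e-01 -7.000e-04]
```

Call:
drive_tool([
  [0,0,-0.5,0,-1],
  [0,0,-0.5,0,-1],
])

```text
clock: 4.95
position: [0.6035, -0.1715, 0.0513]
ee_rot: [-0.001, 0.981, 0.195, -0.001]
contact_force: [0.8, -0.9, -5.6]
width: 0.0111
```

```bash
python3 st.py
```

```text
t 4.95 along/lat/z mm [ 0.31  0.71 51.28] F along/lat/z [-1.12 -0.39 -5.63] w 11.1 M [-0.21 -0.19  0.04] [-9.000e-04  9.808e-01  1.948e-01 -8.000e-04]
```

Call:
drive_tool([
  [0,-2,0,0,-1],
  [0,-4,0,0,-1],
  [0,-6,0,0,-1],
  [0,-6,0,0,-1],
])

```text
clock: 5.35
position: [0.6014, -0.1663, 0.0515]
ee_rot: [-0.0, 0.981, 0.195, -0.001]
contact_force: [1.3, -4.1, -5.0]
width: 0.0106
```

```bash
python3 st.py
```

```text
t 5.35 along/lat/z mm [ 5.93  0.7  51.5 ] F along/lat/z [-4.28  0.38 -4.99] w 10.6 M [-0.79 -0.21  0.06] [-3.000e-04  9.808e-01  1.950e-01 -6.000e-04]
```

Call:
drive_tool([
  [0,-2,0,0,-1],
  [0,-4,0,0,-1],
  [0,-6,0,0,-1],
  [0,-6,0,0,-1],
])

```text
clock: 5.75
position: [0.5994, -0.1613, 0.0517]
ee_rot: [0.001, 0.981, 0.195, -0.0]
contact_force: [2.2, -5.2, -5.4]
width: 0.0106
```

```bash
python3 st.py
```

```text
t 5.75 along/lat/z mm [11.31  0.64 51.69] F along/lat/z [-5.67 -0.05 -5.43] w 10.6 M [-1.21 -0.27  0.12] [ 5.000e-04  9.807e-01  1.953e-01 -3.000e-04]
```

Call:
drive_tool([
  [0,-1,0,0,-1],
  [0,-2,0,0,-1],
  [0,-2,0,0,-1],
])

```text
clock: 6.05
position: [0.599, -0.1603, 0.0519]
ee_rot: [0.002, 0.981, 0.196, 0.0]
contact_force: [0.9, -6.2, -5.3]
width: 0.0105
```

```bash
python3 st.py
```

```text
t 6.05 along/lat/z mm [12.37  0.58 51.86] F along/lat/z [-6.06  1.55 -5.27] w 10.5 M [-1.25 -0.24  0.1 ] [0.0016 0.9807 0.1956 0.    ]
```

Call:
drive_tool([
  [0,-0.6,0,0,-1],
  [0,-0.6,0,0,-1],
  [0,-0.6,0,0,-1],
])

```text
clock: 6.35
position: [0.5992, -0.1607, 0.052]
ee_rot: [0.003, 0.981, 0.196, 0.0]
contact_force: [1.0, -6.2, -6.4]
width: 0.0103
```

```bash
python3 st.py
```

```text
t 6.35 along/lat/z mm [11.98  0.58 51.96] F along/lat/z [-6.07  1.41 -6.36] w 10.3 M [-1.28 -0.3   0.1 ] [2.600e-03 9.806e-01 1.959e-01 3.000e-04]
```

Call:
drive_tool([
  [0,-1,0.2,0,-1],
  [0,-2,0.4,0,-1],
  [0,-3,0.4,0,-1],
  [0,-3,0.4,0,-1],
  [0,-3,0.4,0,-1],
])

```text
clock: 6.85
position: [0.5986, -0.1591, 0.052]
ee_rot: [0.004, 0.981, 0.196, 0.001]
contact_force: [-0.1, -7.0, -4.9]
width: 0.0109
```

```bash
python3 st.py
```

```text
t 6.85 along/lat/z mm [13.62  0.55 52.03] F along/lat/z [-6.38  2.78 -4.94] w 10.9 M [-1.32 -0.21  0.1 ] [3.900e-03 9.806e-01 1.962e-01 8.000e-04]
```

```bash
python3 - <<'E'
from h import *
im=manip.get_image("wrist")
cv2.imwrite("pics/w4.png",cv2.resize(im[60:420,180:460],None,fx=2.1,fy=1.6,interpolation=cv2.INTER_CUBIC))
from scipy.spatial.transform import Rotation as T
s=manip.get_state();q=s["ee_rot"]; R=T.from_quat([q[1],q[2],q[3],q[0]]).as_matrix()
yw=np.radians(112.45);U=np.array([np.cos(yw),np.sin(yw),0]);V=np.array([-U[1],U[0],0])
print("tool z tilt along U,V deg",np.degrees(R[:,2]@U),np.degrees(R[:,2]@V),"toolx yaw",np.degrees(np.arctan2(R[1,0],R[0,0])), s["contact_force"],s["effort"])
E
python3 st.py
```

```text
tool z tilt along U,V deg -0.4566888152371517 0.0004059349851660771 toolx yaw 22.6312863821728 [ 1.46346554 -7.05415003 -5.13623319] [  3.74256335 -51.54469371 -19.19118583   1.91449687   1.26817234
   0.09275578]
t 6.9 along/lat/z mm [13.6   0.54 52.  ] F along/lat/z [-7.08  1.34 -5.14] w 10.6 M [-1.3  -0.14  0.07] [3.900e-03 9.806e-01 1.962e-01 8.000e-04]
```

View pics/w4.png

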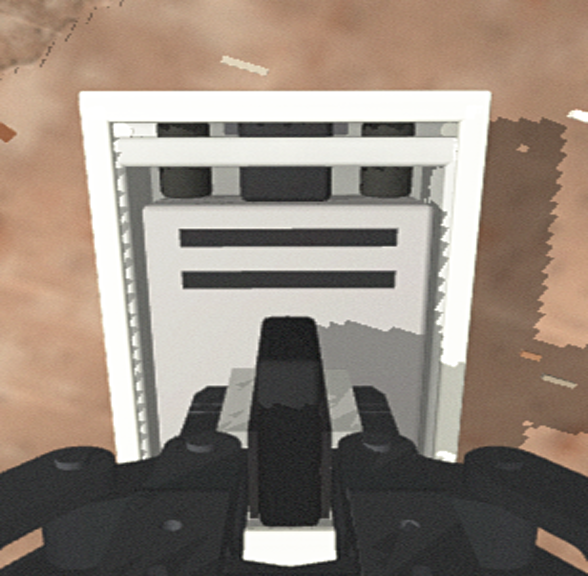

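Call:
drive_tool([
  [0,-1.5,0,0,-1],
  [0,-2.7,0,0,-1],
  [0,-2.7,0,0,-1],
  [0,-2.7,0,0,-1],
])

```text
clock: 7.3
position: [0.5983, -0.1583, 0.0524]
ee_rot: [0.006, 0.98, 0.197, 0.001]
contact_force: [1.2, -7.9, -6.4]
width: 0.0106
```

```bash
python3 st.py
```

```text
t 7.3 along/lat/z mm [14.46  0.46 52.39] F along/lat/z [-7.8   1.91 -6.4 ] w 10.6 M [-1.47 -0.32  0.08] [0.0057 0.9805 0.1966 0.0014]
```

Call:
drive_tool([
  [0,-1.5,0.5,0,-1],
  [0,-3.2,1,0,-1],
  [0,-3.2,1,0,-1],
  [0,-3.2,1,0,-1],
])

```text
clock: 7.7
position: [0.5983, -0.158, 0.0524]
ee_rot: [0.008, 0.98, 0.197, 0.002]
contact_force: [1.1, -9.8, -2.6]
width: 0.0106
```

```bash
python3 st.py
```

```text
t 7.7 along/lat/z mm [14.8   0.33 52.45] F along/lat/z [-9.45  2.7  -2.56] w 10.6 M [-1.8  -0.16  0.06] [0.0084 0.9803 0.1972 0.0023]
```

Call:
drive_tool([
  [0,-3,0,0,-1],
  [0,-3.8,0,0,-1],
  [0,-3.8,0,0,-1],
  [0,-3.8,-2,0,-1],
  [0,-3.8,-3,0,-1],
])

```text
clock: 8.2
position: [0.5985, -0.1572, 0.0558]
ee_rot: [0.011, 0.98, 0.198, 0.004]
contact_force: [3.0, -9.1, -9.1]
width: 0.0107
```

```bash
python3 st.py
```

```text
t 8.2 along/lat/z mm [15.4  -0.13 55.84] F along/lat/z [-9.55  0.7  -9.1 ] w 10.7 M [-2.04 -0.66  0.06] [0.0113 0.9802 0.1977 0.0037]
```

Call:
drive_tool([
  [0,-4.2,-2,0,-1],
  [0,-4.2,-5,0,-1],
  [0,-4.2,-8,0,-1],
  [0,-4.2,-11,0,-1],
  [0,-4.2,-14,0,-1],
])

```text
clock: 8.7
position: [0.5984, -0.1548, 0.0703]
ee_rot: [0.013, 0.98, 0.198, 0.005]
contact_force: [3.0, -7.8, -7.3]
width: 0.0104
```

```bash
python3 st.py
```

```text
t 8.7 along/lat/z mm [17.69 -0.9  70.25] F along/lat/z [-8.37  0.16 -7.29] w 10.4 M [-1.6  -0.66 -0.01] [0.0134 0.9801 0.1978 0.0051]
```

Call:
drive_tool([
  [0,-1.5,-4,0,-1],
  [0,-1.5,-8,0,-1],
  [0,-1.5,-12,0,-1],
  [0,-1,-18,0,-1],
  [0,0,-26,0,-1],
])

```text
clock: 9.2
position: [0.5968, -0.1527, 0.096]
ee_rot: [0.012, 0.98, 0.198, 0.004]
contact_force: [0.6, -0.1, -3.9]
width: 0.0107
```

```bash
python3 st.py; python3 - <<'E'
from h import *
cv2.imwrite("pics/side5.png",cv2.resize(manip.get_image("side")[140:340,240:440],None,fx=4,fy=3,interpolation=cv2.INTER_CUBIC))
E
```

```text
t 9.2 along/lat/z mm [20.29 -0.21 96.04] F along/lat/z [-0.28 -0.49 -3.89] w 10.7 M [-0.01  0.03  0.01] [0.0118 0.9802 0.1978 0.004 ]
```

View pics/side5.png

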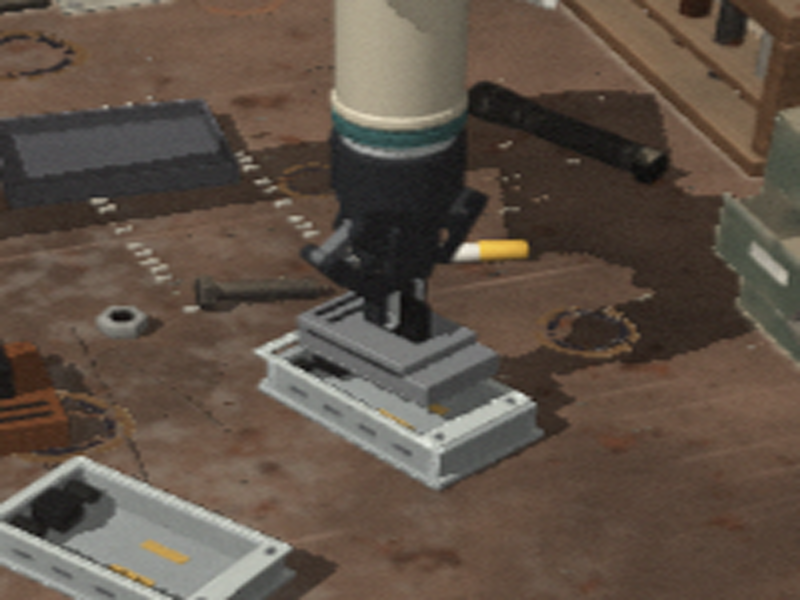

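The pack is free and hangs over the dock, nearly level: side image around (400,350), with the dock empty below it. Next I'll raise it and carry it to the tray.

Call:
drive_tool([
  [0,0,-25,0,-1],
  [5,-15,-50,-0.05,-1],
  [12,-50,-55,-0.15,-1],
  [21,-90,-55,-0.29,-1],
  [30,-130,-55,-0.43,-1],
])

```text
clock: 9.75
position: [0.5739, -0.0193, 0.1501]
ee_rot: [0.014, 0.914, 0.404, 0.003]
contact_force: [0.4, 0.6, -4.7]
width: 0.0104
```

```bash
cat > tgt.py <<'E'
from h import *
from scipy.spatial.transform import Rotation as T
import sys
x,y,z,yaw=map(float,sys.argv[1:5])  # yaw=desired tool-x yaw deg
s=manip.get_state();q=s["ee_rot"]; R=T.from_quat([q[1],q[2],q[3],q[0]]).as_matrix()
ty=np.degrees(np.arctan2(R[1,0],R[0,0]))
print("pos",s["position"],"yaw",ty,"toolz",R[:,2],"w",s["width"],"F",s["contact_force"])
print("shift mm",np.round(R.T@(np.array([x,y,z])-s["position"])*1e3,1),"turn",-np.radians(yaw-ty), "q",np.round(s["qpos"],2),s["clock"])
E
python3 tgt.py 0.531 0.228 0.14 85.3
```

```text
pos [ 0.57394812 -0.01925804  0.15008901] yaw 47.70350469811604 toolz [ 0.01675209 -0.0224819  -0.99960689] w 0.010417946939858144 F [ 0.35540695  0.56599295 -4.66687713]
shift mm [ 154.  -198.3    3.8] turn -0.6561826302284545 q [-0.14  0.32  1.65 -0.02  1.15 -0.97] 9.75
```

Call:
drive_tool([
  [28,-36,0,-0.12,-1],
  [58,-74,2,-0.26,-1],
  [90,-115,4,-0.4,-1],
  [120,-155,4,-0.54,-1],
  [140,-180,4,-0.656,-1],
])

```text
clock: 10.25
position: [0.5332, 0.2088, 0.1406]
ee_rot: [0.013, 0.733, 0.68, -0.001]
contact_force: [0.3, -1.0, -4.5]
width: 0.0105
```

```bash
python3 tgt.py 0.531 0.228 0.14 85.3
```

```text
pos [0.53322059 0.20884799 0.14057952] yaw 85.6684337004191 toolz [ 0.01552908 -0.02049031 -0.99966944] w 0.010488825841786772 F [ 0.28680216 -0.96558667 -4.48592687]
shift mm [18.9 -3.7  0.2] turn 0.00643038114761977 q [ 0.27  0.33  1.66 -0.03  1.14 -1.22] 10.25
```

Call:
drive_tool([
  [10,-2,0,0.006,-1],
  [19,-4,10,0.006,-1],
  [19,-4,35,0.006,-1],
  [19,-4,55,0.006,-1],
  [19,-4,62,0.006,-1],
])

```text
clock: 10.75
position: [0.5299, 0.2252, 0.0755]
ee_rot: [0.012, 0.736, 0.677, -0.004]
contact_force: [-0.4, 0.2, -4.9]
width: 0.0107
```

```bash
python3 - <<'E'
from h import *
c=cal("wrist");im=manip.get_image("wrist"); cv2.imwrite("pics/w6.png",im); np.savez("w6.npz",K=c[0],r=c[1],t=c[2])
cv2.imwrite("pics/s6.png",cv2.resize(manip.get_image("scene")[90:250,100:320],None,fx=3.6,fy=3.6,interpolation=cv2.INTER_CUBIC))
E
python3 tgt.py 0.531 0.228 0.046 85.3
```

```text
pos [0.53085188 0.22560234 0.07672945] yaw 85.22542708533135 toolz [ 0.01233798 -0.02173897 -0.99968755] w 0.010590984354896357 F [-0.21102894  0.07064997 -4.19925112]
shift mm [ 3.  -0.5 30.7] turn -0.001301542893776719 q [ 0.3   0.4   1.73 -0.03  1.01 -1.18] 10.85
```

View pics/w6.png

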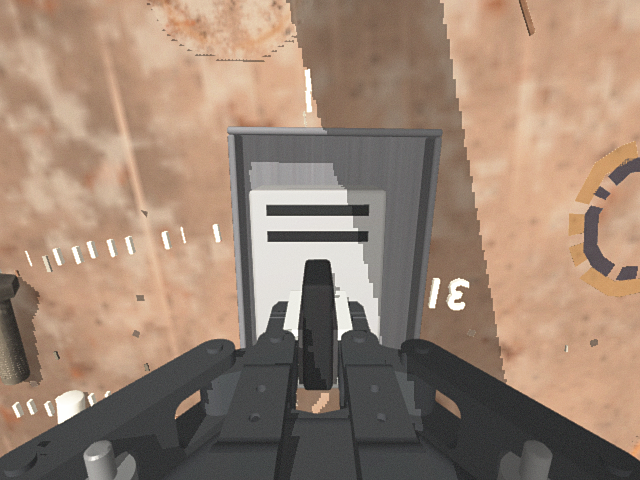

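View pics/s6.png

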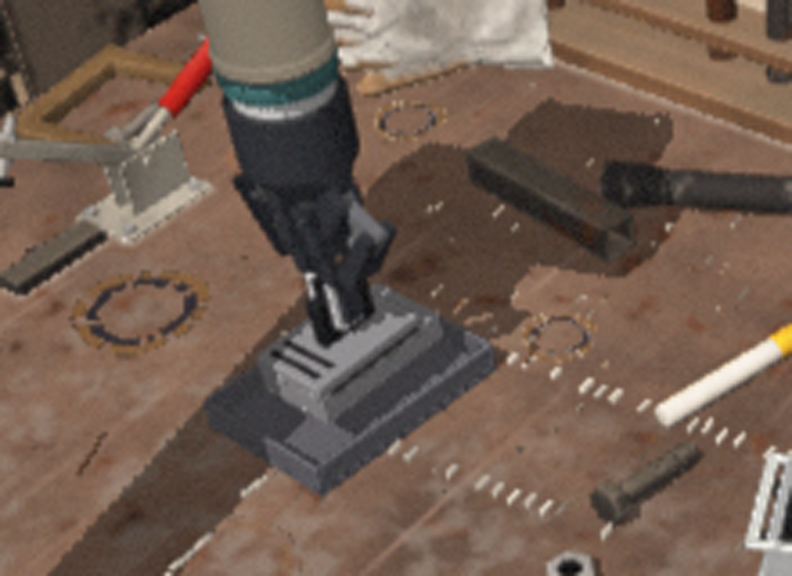

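```bash
python3 - <<'E'
from h import *
d=np.load("w6.npz"); c=(d["K"],d["r"],d["t"])
P=[onz(c,p,.024) for p in [(229,128),(441,129),(415,345),(240,340)]]
for p in P: print(np.round(p,4))
a,b=P[0],P[1]; e=(b-a)/np.linalg.norm(b-a); print(np.linalg.norm(b-a)); n=np.array([e[1],-e[0],0]); print("yaw x",np.degrees(np.arctan2(n[1],n[0])),"ctr",(a+b)/2+.0825*n, (a+b)/2-.0825*n)
u=P[1]-P[2];print(np.degrees(np.arctan2(u[1],u[0])));u=P[0]-P[3];print(np.degrees(np.arctan2(u[1],u[0])))
E
```

```text
[0.4467 0.1842 0.024 ]
[0.4567 0.2959 0.024 ]
[0.5862 0.2821 0.024 ]
[0.5748 0.1709 0.024 ]
0.11219627050342375
yaw x -5.103589611634026 ctr [0.53389693 0.23273533 0.024     ] [0.36955107 0.24741318 0.024     ]
173.89323611498324
174.0560939200551
```

Call:
drive_tool([
  [3,1,6,0.004,-1],
  [5.5,2,14,0.004,-1],
  [5.5,2,21,0.004,-1],
  [5.5,2,25,0.004,-1],
  [5.5,2,26,0.004,-1],
])

```text
clock: 11.35
position: [0.5332, 0.2302, 0.05]
ee_rot: [0.012, 0.737, 0.676, -0.003]
contact_force: [0.4, -0.4, -4.2]
width: 0.011
```

```bash
python3 tgt.py 0.533 0.231 0.046 84.8
```

```text
pos [0.53315421 0.23020995 0.04999173] yaw 84.9999626908037 toolz [ 0.01111797 -0.02217564 -0.99969227] w 0.011002732548512247 F [ 0.38436356 -0.38095491 -4.20120845]
shift mm [ 0.9 -0.3  4. ] turn 0.0034900073356719783 q [ 0.3   0.44  1.75 -0.03  0.95 -1.16] 11.35
```

Call:
drive_tool([
  [0,0,0.7,0,-1],
  [0,0,1.4,0,-1],
  [0,0,2,0,-1],
  [0,0,2,0,-1],
])

```text
clock: 11.75
position: [0.5334, 0.2302, 0.0483]
ee_rot: [0.012, 0.737, 0.676, -0.003]
contact_force: [-0.2, 0.4, -2.5]
width: 0.0111
```

Call:
drive_tool([
  [0,0,0.5,0,-1],
  [0,0,1,0,-1],
  [0,0,1,0,-1],
])

```text
clock: 12.05
position: [0.5336, 0.2302, 0.0479]
ee_rot: [0.012, 0.737, 0.676, -0.003]
contact_force: [-1.2, -1.0, 2.0]
width: 0.0109
```

Call:
drive_tool([
  [0,0,0.5,0,-1],
  [0,0,0.5,0,-1],
  [0,0,0.5,0,-1],
], squeeze=20)

```text
clock: 12.35
position: [0.5337, 0.2302, 0.0478]
ee_rot: [0.012, 0.737, 0.676, -0.003]
contact_force: [-1.3, -1.3, 2.4]
width: 0.0105
```

Call:
drive_tool([
  [0,0,0,0,-0.68],
  [0,0,0,0,-0.62],
  [0,0,0,0,-0.55],
  [0,0,0,0,-0.4],
  [0,0,0,0,-0.2],
])

```text
clock: 12.85
position: [0.5338, 0.2302, 0.0478]
ee_rot: [0.012, 0.737, 0.676, -0.003]
contact_force: [0.0, 0.2, -0.1]
width: 0.0337
```

```bash
python3 tgt.py 0.533 0.231 0.15 84.8; python3 - <<'E'
from h import *
cv2.imwrite("pics/w7.png",manip.get_image("wrist"))
cv2.imwrite("pics/s7.png",cv2.resize(manip.get_image("scene")[90:250,100:320],None,fx=3.6,fy=3.6,interpolation=cv2.INTER_CUBIC))
E
```

```text
pos [0.53383391 0.23024219 0.04775544] yaw 85.00852741711452 toolz [ 0.01280891 -0.02181064 -0.99968006] w 0.03373902314567979 F [ 0.0095932   0.20271401 -0.05366039]
shift mm [  -1.4    0.6 -102.2] turn 0.003639490009328024 q [ 0.3   0.44  1.75 -0.03  0.94 -1.16] 12.85
```

View pics/w7.png

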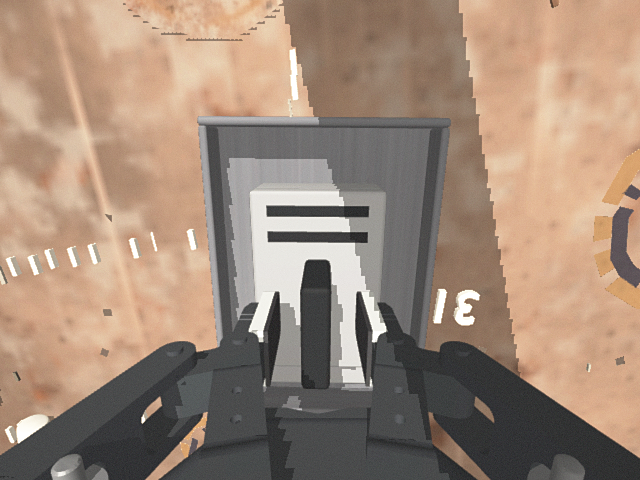

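View pics/s7.png

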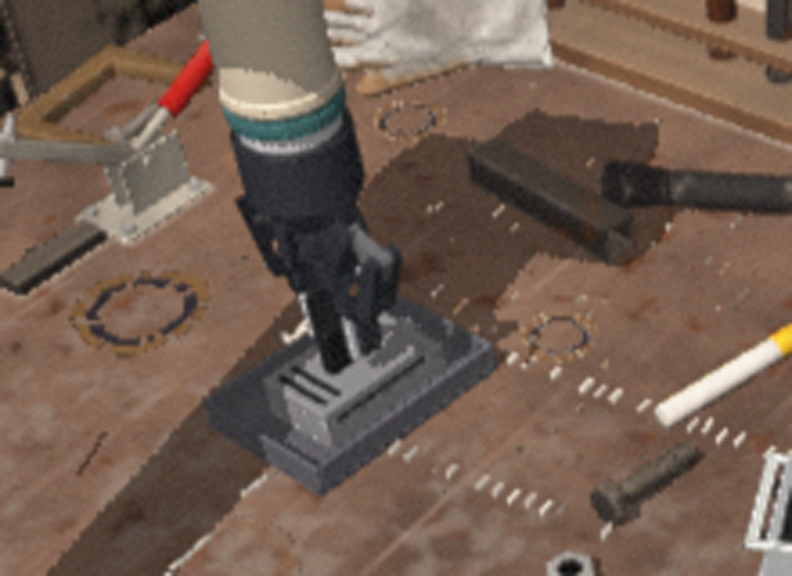

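The pack sits flat in the tray: wrist image (317,280), between tray walls at columns 210 and 440. The fingers clear the handle on both sides, so I'll retreat straight up.

Call:
drive_tool([
  [0,0,-8,0,-0.2],
  [0,0,-25,0,-0.2],
  [0,0,-50,0,-0.2],
  [0,0,-80,0,0],
  [0,0,-110,0,0],
])

```text
clock: 13.45
position: [0.5322, 0.2326, 0.1593]
ee_rot: [0.012, 0.737, 0.676, -0.003]
contact_force: [0.2, 0.4, -0.2]
width: 0.0427
```

Call:
drive_tool([
  [0,-30,-10,0,0],
  [0,-60,-20,0,0],
  [0,-60,-20,0,0],
  [0,-60,-20,0,0],
])

```text
clock: 13.85
position: [0.4723, 0.2385, 0.1794]
ee_rot: [0.013, 0.737, 0.676, -0.002]
contact_force: [0.7, 0.4, -0.1]
width: 0.0426
```

```bash
python3 st.py; python3 - <<'E'
from h import *
cv2.imwrite("pics/w8.png",manip.get_image("wrist"))
cv2.imwrite("pics/s8.png",manip.get_image("scene"))
cv2.imwrite("pics/d8.png",manip.get_image("side"))
E
```

```text
t 13.85 along/lat/z mm [429.34 -34.52 179.43] F along/lat/z [ 0.08 -0.85 -0.13] w 42.6 M [0.01 0.03 0.03] [ 0.0129  0.7369  0.6759 -0.0016]
```

View pics/s8.png

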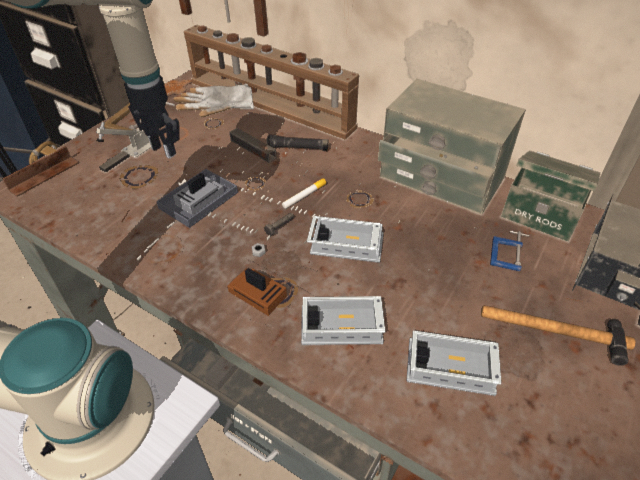

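View pics/w8.png

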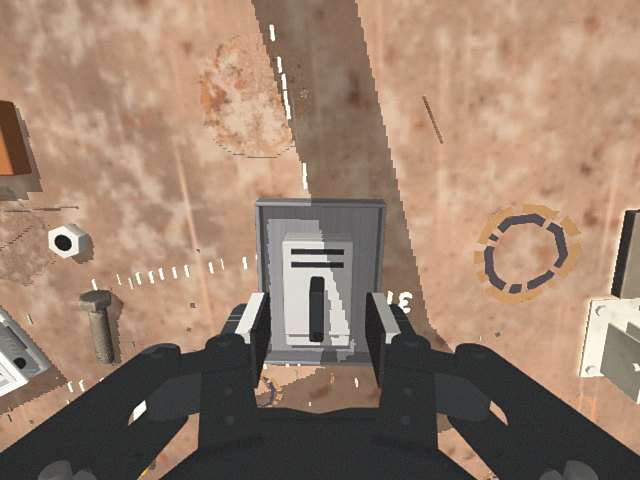

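The pack sits upright and flat in the tray at scene (198,195). The dock at (345,238) is empty, and the nut, bolt and marker haven't moved. I'll hand it in.

```bash
python3 -c "
from rig import manip
print(manip.sign_off(), manip.get_state()['clock'])"
```

```text
the job is handed in; nothing more can be done
the job is handed in; nothing more can be done
```

The battery pack is out of its dock and sits upright and flat in the tray. I handed the job in at about 14 s of the 58 s limit; sign-off gives no verdict.

**What I did:** I gripped the handle across its 12 mm, raised the pack about 2 mm, and pushed it along the dock's +x until its toe cleared the lip. I kept the tab pressed while lifting the pack out, then turned it to line up with the tray and lowered it until it just touched (about 2 N). I then let go and backed the arm away.

**Last checks:**
- In the final pictures the pack lies flat well inside the tray walls and the dock is empty. The nut, bolt and marker are where they started.
- The gripper is clear of everything and the force reading is about zero.

**What was not ideal:**
- **Push force:** I read about 9.5 N just before and at the start of the lift, slightly under the advised 10–13 N, with readings good to about 1 N. The pack still rose freely, and the vertical force never passed about 9 N, about 5 N of it the pack's own weight.
- **Tilt:** the arm gave a little under the load, so the pack was tilted about 1.5° during the lift and about 1.4° when it touched down. It settled flat when released.
- **Lift:** near the top of the lift the pack moved about 2 mm further in and the push dropped to about 8 N, probably only the tab by then.

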